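# Change the die in the hand-lever press and close it

## Robot

A 6-joint arm with a two-finger parallel gripper is mounted at the origin on a cart in front of the work surface, level with it; the furniture and walls round the work are solid. World frame = base frame: x ahead of the robot, y to its left, z up, the work surface at z = 0. Lengths are in m, angles in rad, forces in N, time in s.
With the tool pointing down it reaches from about 0.35 to 0.775 m from the base axis. Payload 7.3 kg.
Tool frame: the origin (TCP) lies on the mounting face of the last link; the fingertips stand 178 mm ahead of it and the grasp point (between the pads) lies 159 mm ahead of it (robot.tcp_to_tips is the distance from the TCP to the fingertips, in m); z points along the fingers, y is the direction in which the jaws open and shut (so a half turn about z gives the same grasp; the last joint's range is limited). The gripper opens to 92 mm and grips with 3 to 60 N. Pads are 19 mm wide; open, the fingers measure 130 mm over their backs; the gripper's body (75 mm by 190 mm) begins 47 mm behind the grasp point.
Start: joints at [1.037, 0.342, 1.524, -0, 1.275, -0.146], TCP at [0.199, 0.486, 0.405] pointing down, gripper open.
Joint ranges: [-2.53, 2.53], [-0.77, 2.02], [0.04, 2.7], [-1, 4.14], [0.28, 2.66], [-3.11, 3.11]. Speed limits (rad/s): [2.57, 2.57, 3.14, 3.14, 3.14, 3.14].

## Interface

Orientations are given as [roll, pitch, yaw] about the fixed x, y, z axes, in that order (R = Rz(yaw) Ry(pitch) Rx(roll)).
In Python, from cell import robot, viewer gives the robot as it stands.
- The arm moves only by the shell command python3 -m creep 'ROWS' [OPENING] [FORCE]. ROWS is JSON, a list that holds one entry, the list of rows, each a list of 6 numbers: the shift along the world's x, y, z in mm, then the turn, a rotation vector about the world's x, y, z in degrees. A call has 1 to 5 rows; each row shifts and turns the pose as measured when the row begins; what a row does not reach is not made up. A row lasts 1/12 s, in which the tool goes at most 41.7 mm and 7.16 degrees, less where a joint would pass 70% of its speed; a pose out of reach is approached as far as the arm can. A call with a gripper value outside its range is refused whole. OPENING is the closure, from -1 (fully open) to 1 (shut), set as the call begins (- or left out, the last holds). The fingers move at their own pace and stop on an object; FORCE is the grip in N (left out, the last holds). Time passes only in rows, so rows that do not move let the fingers close. It gives the time, the measured TCP pose, the force and the opening at its end, in the units of the state.
- robot.observe(): the state, without advancing time (a new reading comes with each control period).
- viewer.read_camera(name): name is "side" or "top" or "wrist"; returns the picture (480x640x3 uint8, blue, green, red); there is no depth.
- viewer.camera_model(name): a dict with "fx", "fy", "cx", "cy" (pixels), "pose" (4x4, takes a point from camera to world coordinates); the wrist camera has in their place "mount" (4x4, takes a point from camera to tool coordinates, whose origin is the TCP and whose axes are the flange's). Camera axes: x right, y up, looking along -z (the intrinsics and any distortion apply to the point x, -y, -z); pixel columns grow to the right and rows downward; lengths in m; the calibration is good to about 2 mm. A picture is of the moment at which its call begins: read the wrist's pose just before it. camera_model takes no time and is no camera call.
- robot.hand_in(): hands the job in, once; it reports no verdict.
The state is a dict: "time": time; "qpos": joint angles; "qvel": joint speeds; "joint_efforts": joint torques, N m; "tool_pos": TCP position; "tool_rot": TCP orientation; "contact_force": force on the tool from outside, world axes, zero at the start; "torque": the same for the moment, N m; "opening": finger opening in m.
Only numpy, scipy, OpenCV 4.12 (cv2) and the standard library are available. Lean on these libraries where they do the work, as an engineer would, in place of code of your own. Each camera call takes 0.05 s, during which the arm holds its last target. There are 200 camera calls.

## Task

The lever press has a dome-ended punch, but the V-grooved die sits in its nest: with the hook catch left on, exchange that die with the hollow one in the wooden block, both fully home (park one on the bare bench meanwhile). Then flip the catch right back so that it stays open, and only then pull the lever forward and down until the punch bears firmly in the hollow and its cushion spring gives a little. Finish still gripping the lever and holding it down, so that the stroke stop can be set; leave the domed die, the silver cuff and the magnifier where they are.

Things in the scene. Friction and masses are not known exactly. Their poses are not given: they have to be found in the camera images.
- nest (a point): centre of the floor of the round die nest of a fixed grey hand-lever press, 28 mm above the bench. Frame: -x = front of the press, z up. Nest: hole 41 mm wide, 8 mm deep, in a dark steel block 74 mm square, top 36 mm above the bench. Base 112 mm wide, from 68 mm before to 178 mm behind this point. With the lever up the nest is open from above; lever and hinge stand 80 mm or more behind it
- die_grooved_mid (a point): round steel die, 38 mm diameter, 50 mm tall, about 0.4 kg, with a V groove 16 mm wide straight across its flat top; in the nest at the start. Point on its axis, 25 mm above its foot; z is its axis. In a nest or pocket 8 mm of it are sunk and 42 mm stand out. Straight sides; the foot tapers over its lowest 4 mm to 31 mm
- die_hollow_mid (a point): round steel die of the same size with a round bowl-shaped hollow (28 mm wide, 9 mm deep) in its top; at the start in one of the two pockets of the wooden block. The point is on its axis, 25 mm above its foot; z is its axis
- die_domed_mid (a point): third round steel die (38 mm diameter, 50 mm tall) with a domed top, in the other pocket of the wooden block; stays there. Point on its axis, 25 mm above its foot
- pocket_0 (a point): centre of the floor of one of the two round pockets (41 mm wide, 8 mm deep, floor 18 mm above the bench) of a fixed wooden block, 78 x 184 x 26 mm, on the left of the press. The block's long side is this frame's y. The bench between block and press, on the robot's side, is bare and free for parking a die
- pocket_1 (a point): centre of the floor of the block's other pocket, 84 mm from the first along y of its frame
- catch (a joint): hook catch on the left (+y) side of the press (rad): 0 = hooked before the lever's locking pin, so the lever is locked; turned up and to the rear it opens; past 0.5 the pin is free, past about 1.1 it falls back by its own weight and stays open; stop at 1.85
- catch_grip (a point): middle of the catch's black round grip, 15 mm diameter, 50 mm long, lying along the press's y axis, about 151 mm above the bench when hooked. Light, about 1 N
- catch_hinge (a point): point on the catch's hinge axis, beside the grip; the axis runs along the press's y axis, radius to the grip 66 mm; opening moves the grip up and then towards the press's +x (rear)
- lever (a joint): press lever (rad): 0 = up, grows as it is pulled forward and down; stop at 1.62. A spring lifts it when let go (about 2 N at the cross grip at the top, 6 N at the bottom, about 10 N with the punch pressing). The punch meets the hollow die at about 1.45; from there to 1.53 its cushion spring gives, pressing 4 N growing to 16 N
- lever_hinge (a point): point on the lever's hinge axis, in the middle of the lever, 69 mm above the bench; the axis runs along the press's y axis; radius to the cross grip 200 mm; the cross grip swings towards the press's -x and down
- punch: dome-ended steel punch, 24 mm diameter, in a holder under the lever, 100 mm from the hinge
- silver_cuff: open silver cuff bracelet, 54 x 59 x 22 mm, lying loose at the back of the bench; leave alone
- loupe_glass: round magnifier with a black handle, 42 x 87 x 9 mm, lying loose at the back of the bench; leave alone
- lever_grip (a point): centre of the black cross grip at the lever's end: a drum 30 mm in diameter, 38 mm long with flat ends, its axis along the press's y axis; about 267 mm above the bench when up and 121 mm when the punch meets the hollow. The lever below it is a 13 mm rod at the drum's middle
Not all that is in view belongs to the job. What is shaped like the part that bears die_domed_mid but pink is not meant.

How it is judged:
On the way, in this order (a step that is already met when the one before it is completed fails the run):
1. with the catch still hooked, the hollow die stands home in the nest and the grooved die in the pocket it came from, both let go (horizontal distance between die_hollow_mid and nest below 0.004 m and z of die_hollow_mid in the frame of nest between 0.02 and 0.028 m and angle between die_hollow_mid's own z axis and vertical below 0.08 rad and ((horizontal distance between die_grooved_mid and pocket_0 below 0.004 m and z of die_grooved_mid in the frame of pocket_0 between 0.02 and 0.028 m and angle between die_grooved_mid's own z axis and vertical below 0.08 rad and horizontal distance between die_domed_mid and pocket_1 below 0.006 m) or (horizontal distance between die_grooved_mid and pocket_1 below 0.004 m and z of die_grooved_mid in the frame of pocket_1 between 0.02 and 0.028 m and angle between die_grooved_mid's own z axis and vertical below 0.08 rad and horizontal distance between die_domed_mid and pocket_0 below 0.006 m)) and value of joint catch below 0.25 rad and value of joint lever below 0.15 rad and contact force between the fingers and die_hollow below 0.2 N and contact force between the fingers and die_grooved below 0.2 N), for 0.2 s.
2. the catch is flipped right back while the lever is still up (value of joint catch above 1.3 rad and value of joint lever below 0.2 rad), for 0.1 s.
At the end, for the whole second after the job is handed in: Both dies seated in their swapped places (centre within 4 mm, foot within 3 mm of the floor, upright within 0.08 rad), domed die in its pocket, catch past 1.3 rad, lever held past 1.44 rad by the fingers and at rest, punch pressing on the hollow die with over 6 N (horizontal distance between die_hollow_mid and nest below 0.004 m and z of die_hollow_mid in the frame of nest between 0.02 and 0.028 m and angle between die_hollow_mid's own z axis and vertical below 0.08 rad and ((horizontal distance between die_grooved_mid and pocket_0 below 0.004 m and z of die_grooved_mid in the frame of pocket_0 between 0.02 and 0.028 m and angle between die_grooved_mid's own z axis and vertical below 0.08 rad and horizontal distance between die_domed_mid and pocket_1 below 0.006 m) or (horizontal distance between die_grooved_mid and pocket_1 below 0.004 m and z of die_grooved_mid in the frame of pocket_1 between 0.02 and 0.028 m and angle between die_grooved_mid's own z axis and vertical below 0.08 rad and horizontal distance between die_domed_mid and pocket_0 below 0.006 m)) and value of joint catch above 1.3 rad and value of joint lever above 1.44 rad and contact force between punch and die_hollow above 6 N and contact force between the fingers and lever above 1 N and velocity of joint lever below 0.05 rad/s); the arm keeps its last pose, push and grip.
It fails at once if the domed die is lifted or moved out of its pocket (distance of die_domed_mid from where it was at the start of the episode above 0.012 m).
It fails at once if the silver cuff or the magnifier is pushed (distance of any of silver_cuff, loupe_glass from where it was at the start of the episode above 0.025 m).
It fails at once if the catch is opened before the hollow die is in the nest (value of joint catch above 0.5 rad and horizontal distance between die_hollow_mid and nest above 0.02 m).
It also fails if it takes over 72 s, if anything falls off the work surface, if the arm or the gripper's body presses on something with over 40 N, if the wrist force passes 120 N, or if a joint passes its speed limit or range.

## Working session

There is one attempt and no reset: what is moved stays moved. The work goes in short steps, Python scripts to look and compute and a shell command to move; the robot and the scene stay as the last step left them, time stands still between calls to the robot, and variables do not carry over. Pictures are saved under pics/ and viewed, about 8 in all and at most 12, crops included, and the job is handed in when it is done.

```bash
ls; mkdir -p pics; cat > h.py <<'E'
import numpy as np, cv2
from cell import robot, viewer
from scipy.spatial.transform import Rotation as R
def cam(n,s=None):
    m=viewer.camera_model(n)
    if n!="wrist": return m,np.array(m["pose"])
    s=s or robot.observe(); T=np.eye(4)
    T[:3,:3]=R.from_euler("xyz",s["tool_rot"]).as_matrix() if len(s["tool_rot"])==3 else s["tool_rot"]
    T[:3,3]=s["tool_pos"]; return m,T@np.array(m["mount"])
def ray(m,P,u,v):
    d=P[:3,:3]@np.array([(u-m["cx"])/m["fx"],-(v-m["cy"])/m["fy"],-1]); return P[:3,3],d
def atz(m,P,u,v,z):
    o,d=ray(m,P,u,v); return o+d*(z-o[2])/d[2]
def proj(m,P,p):
    q=P[:3,:3].T@(np.asarray(p)-P[:3,3]); return np.array([m["cx"]+m["fx"]*q[0]/-q[2], m["cy"]-m["fy"]*q[1]/-q[2]])
E
python3 - <<'E'
from h import *
s=robot.observe(); print(s)
for n in("top","side","wrist"):
    m=viewer.camera_model(n); print(n,m)
    cv2.imwrite(f"pics/{n}0.png",viewer.read_camera(n))
E
```

```text
pics
{'time': 0.0, 'qpos': array([ 1.03698662e+00,  3.42779934e-01,  1.52499695e+00, -3.65835036e-06,
        1.27539754e+00, -1.46024610e-01]), 'qvel': array([ 1.34267368e-03, -9.37799166e-04, -4.65874401e-04,  9.75845054e-05,
        8.50890812e-04,  1.41446215e-03]), 'joint_efforts': array([-1.41966043e-04, -4.31243312e+01, -2.44220889e+01,  7.19633955e-02,
        5.57232206e-02, -7.24821189e-05]), 'tool_pos': array([0.19845346, 0.48591783, 0.40402205]), 'tool_rot': array([-3.14002721e+00, -2.26696084e-04,  2.75380845e+00]), 'contact_force': array([-0.7335477 ,  0.4351283 ,  0.30537155]), 'torque': array([-0.01624991, -0.05118956,  0.03438842]), 'opening': 0.09182498414864046}
top {'fx': 501.8755590876193, 'fy': 501.8755590876193, 'cx': 321.5338854733891, 'cy': 237.85951851659476, 'pose': array([[-0.02842349,  0.99881601, -0.03948024,  0.50279297],
       [-0.99955204, -0.02802977,  0.0104907 ,  0.05202907],
       [ 0.00937166,  0.03976074,  0.99916528,  1.13670588],
       [ 0.        ,  0.        ,  0.        ,  1.        ]])}
side {'fx': 605.6478601345943, 'fy': 605.6478601345943, 'cx': 325.9675695534439, 'cy': 241.0820594074867, 'pose': array([[-0.99718295,  0.01836493, -0.07272472,  0.47085134],
       [-0.07366049, -0.42270119,  0.90327063,  1.0784674 ],
       [-0.01415232,  0.90608302,  0.42286319,  0.63453715],
       [ 0.        ,  0.        ,  0.        ,  1.        ]])}
wrist {'fx': 349.4240314290309, 'fy': 349.4240314290309, 'cx': 309.9843006373883, 'cy': 242.2610520271971, 'mount': array([[ 6.36741509e-05,  9.68211883e-01,  2.50131458e-01,
         6.81196262e-02],
       [ 9.99999998e-01, -6.85737009e-05,  1.08731677e-05,
         5.91589345e-04],
       [ 2.76799699e-05,  2.50131456e-01, -9.68211885e-01,
         2.00699142e-02],
       [ 0.00000000e+00,  0.00000000e+00,  0.00000000e+00,
         1.00000000e+00]])}
```

View pics/top0.png

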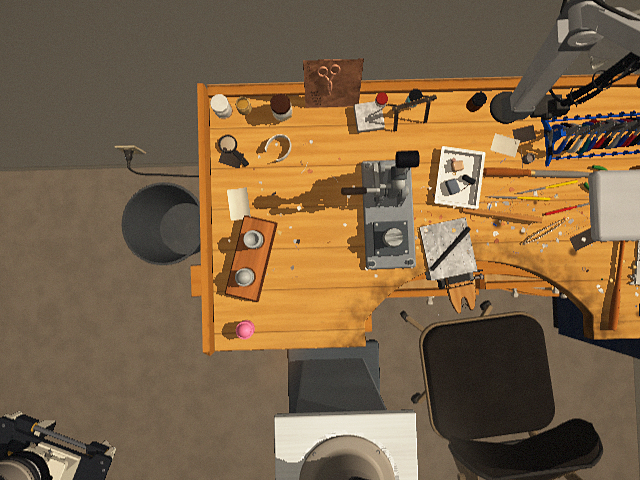

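View pics/side0.png

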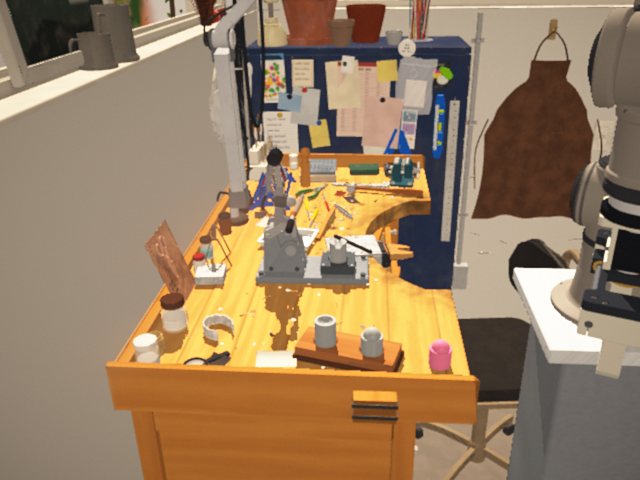

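The top view shows the nest with the grooved die at about (393,237), the block's dies at (253,240) and (245,277), the catch grip near (352,190) and the lever grip near (407,158). The pink decoy is at (245,329). I'll take an enlarged crop for closer readings.

```bash
python3 - <<'E'
from h import *
a=cv2.imread("pics/top0.png")
l=cv2.resize(a[205:305,220:300],None,fx=5,fy=5,interpolation=cv2.INTER_CUBIC)
r=cv2.resize(a[145:275,335:425],None,fx=4.4,fy=4.4,interpolation=cv2.INTER_CUBIC)
H=580;c=np.zeros((H,800,3),np.uint8);c[:500,:400]=l;c[:572,402:798]=r
cv2.imwrite("pics/crop0.png",c)
m,P=cam("top")
for n,u,v,z in[("nest die",393.5,237,.078),("pk a",253,240,.068),("pk b",245,277,.068),("catch",352,190,.151),("lev",407,158,.267),("base far",388,162,.02),("base near",392,268,.02)]:
    print(n,atz(m,P,u,v,z))
E
```

```text
nest die [ 0.54217538 -0.11123955  0.078     ]
pk a [0.54455553 0.18673489 0.068     ]
pk b [0.4665041 0.2054868 0.068    ]
catch [ 0.6345797  -0.02113654  0.151     ]
lev [ 0.67263249 -0.11043542  0.267     ]
base far [ 0.71296917 -0.11358145  0.02      ]
base near [ 0.47544558 -0.11448811  0.02      ]
```

View pics/crop0.png

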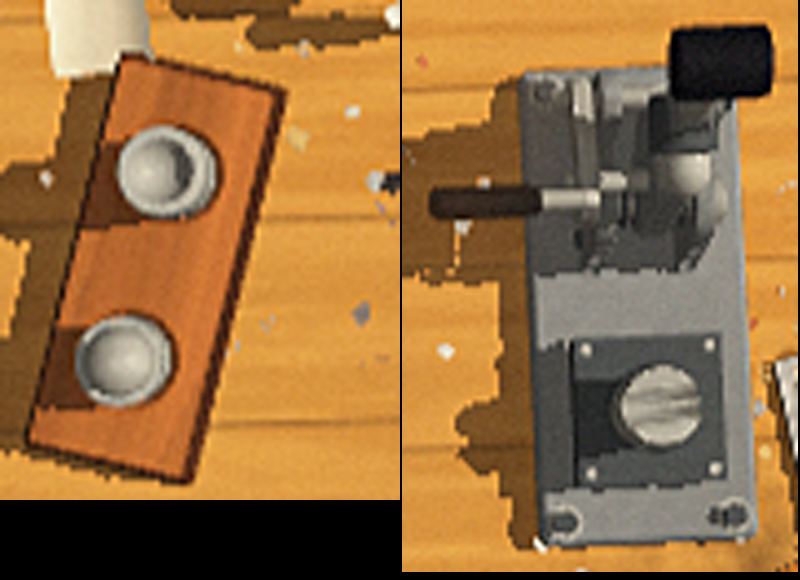

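The far die (crop 168,172; side view 325,330) is the hollow one, because its side facing the light is dark inside. The near one (125,358) is domed. The press is aligned with world x. Next I move above the hollow die.

```bash
python3 -m creep '[[[36,-31,-4,0,0,1.5],[36,-31,-4,0,0,1.5],[36,-31,-4,0,0,1.5],[36,-31,-4,0,0,1.5],[36,-31,-4,0,0,1.3]]]' -1 30
python3 -m creep '[[[34,-29,-6,0,0,0],[34,-29,-6,0,0,0],[34,-29,-6,0,0,0],[34,-29,-6,0,0,0],[20,-18,0,0,0,0]]]'; python3 -m creep '[[[0,0,0,0,0,0]]]'
```

```text
time: 0.57
tool_pos: [0.356, 0.3484, 0.3855]
tool_rot: [3.141, -0.003, 2.902]
contact_force: [-0.1, 0.1, -0.7]
opening: 0.0917
time: 0.98
tool_pos: [0.5028, 0.219, 0.3621]
tool_rot: [-3.141, -0.004, 2.902]
contact_force: [0.0, 0.8, 0.4]
opening: 0.0917
time: 1.07
tool_pos: [0.5061, 0.2154, 0.3613]
tool_rot: [-3.14, -0.003, 2.897]
contact_force: [0.5, 0.1, -0.4]
opening: 0.0916
```

```bash
python3 -m creep '[[[38,-28,-20,0,0,0],[4,-3,0,0,0,0],[0,0,0,0,0,0]]]'
python3 - <<'E'
from h import *
s=robot.observe(); print(s["tool_pos"],s["tool_rot"])
cv2.imwrite("pics/w1.png",viewer.read_camera("wrist"))
np.save("s1.npy",np.r_[s["tool_pos"],s["tool_rot"]])
m,P=cam("wrist",s)
for p in[(.5446,.1867,.068),(.4665,.2055,.068)]: print(proj(m,P,p))
E
```

```text
time: 1.32
tool_pos: [0.5393, 0.1903, 0.345]
tool_rot: [-3.14, -0.005, 2.894]
contact_force: [-0.1, 1.1, 0.1]
opening: 0.0917
[0.53932449 0.19027019 0.34496259] [-3.13977985 -0.00518706  2.89383511]
[306.83465379 253.76118765]
[305.28662922 144.89591422]
```

View pics/w1.png

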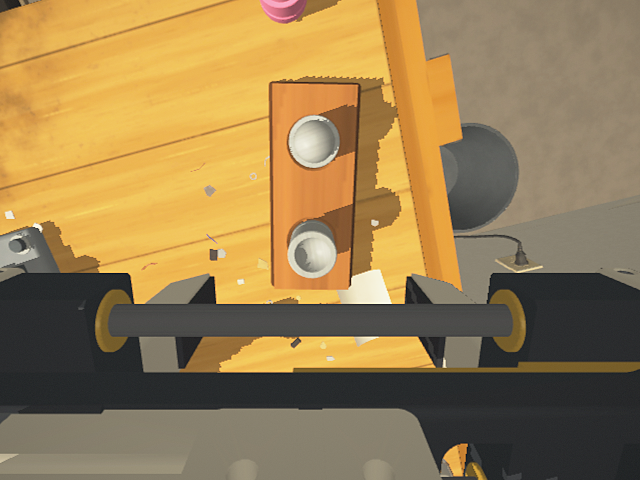

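```bash
python3 - <<'E'
from h import *
a=cv2.imread("pics/w1.png");b=cv2.imread("pics/side0.png")
l=cv2.resize(a[100:300,260:370],None,fx=3,fy=3,interpolation=cv2.INTER_CUBIC)
r=cv2.resize(b[300:385,290:410],None,fx=3.8,fy=3.8,interpolation=cv2.INTER_CUBIC)
c=np.zeros((600,800,3),np.uint8);c[:,:330]=l;c[:r.shape[0],335:335+r.shape[1]]=r
cv2.imwrite("pics/crop1.png",c)
E
```

```text
(no output)
```

View pics/crop1.png

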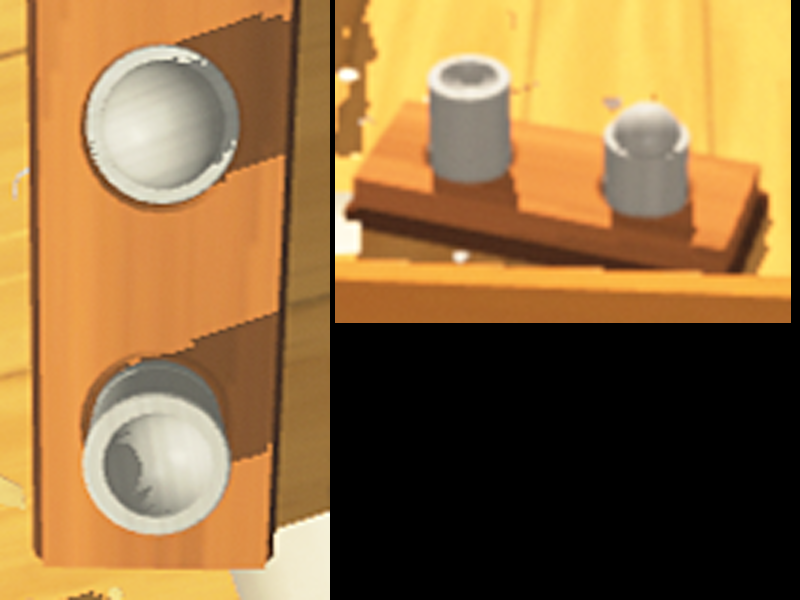

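The hollow die (rim, crop 157,463, is image 312.3,254.3) is in the far pocket and the domed one (314,141) in the near pocket. I compute their positions.

```bash
python3 - <<'E'
from h import *
v=np.load("s1.npy"); s=dict(tool_pos=v[:3],tool_rot=v[3:]); m,P=cam("wrist",s)
print("hollow",atz(m,P,312.3,254.3,.068)); print("domed",atz(m,P,314,141.3,.06))
c=[atz(m,P,*p,.026)[:2] for p in[(271,83),(359,84),(350.5,289),(272.5,288)]]
c=np.array(c); print(c, c.mean(0), [np.degrees(np.arctan2(*(c[i]-c[j])[::-1])) for i,j in((0,3),(1,2))], np.linalg.norm(c[0]-c[3]),np.linalg.norm(c[0]-c[1]))
m2,P2=cam("top"); print(atz(m2,P2,253.9,239.2,.068))
E
```

```text
hollow [0.54604018 0.19065319 0.068     ]
domed [0.46539377 0.21222417 0.06      ]
[[0.41293585 0.19054661]
 [0.43076235 0.25795643]
 [0.59844187 0.21369076]
 [0.58007122 0.14480834]] [0.50555282 0.20175054] [np.float64(164.6951522407436), np.float64(165.21187472860547)] 0.1732807572381705 0.06972709533143773
[0.54620505 0.18478336 0.068     ]
```

```bash
cat >> h.py <<'E'
def go(x,y,z,yaw,L=.159):
    "print remaining shift (mm) of point L ahead of TCP, and turn (deg), to a pointing-down pose"
    s=robot.observe(); A=R.from_euler("xyz",s["tool_rot"]); p=s["tool_pos"]+A.apply([0,0,L])
    B=R.from_euler("xyz",[np.pi,0,yaw])
    # shift is for TCP, once the turn has been made
    d=np.array([x,y,z+L])-s["tool_pos"]
    print("t %.2f gp %s shift %s turn %s F %s open %.4f"%(s["time"],p.round(4),(d*1e3).round(1),np.degrees((B*A.inv()).as_rotvec()).round(2),s["contact_force"].round(1),s["opening"]))
E
python3 -c "
from h import *
go(.546,.1907,.052,2.88)"
```

```text
t 1.37 gp [0.5379 0.1903 0.1856] shift [   7.1    0.3 -133.6] turn [ 0.06 -0.35 -0.82] F [-0.5 -0.9 -0.4] open 0.0920
```

```bash
python3 -m creep '[[[7,0,-30,0,-0.4,-0.8],[1,0,-35,0,0,0],[0,0,-33,0,0,0],[0,0,-20,0,0,0],[0,0,-5,0,0,0]]]' 
python3 -c "
from h import *
go(.546,.1907,.052,2.88)"
```

```text
time: 1.78
tool_pos: [0.5437, 0.1949, 0.2223]
tool_rot: [3.137, 0.009, 2.884]
contact_force: [0.2, -0.4, 0.5]
opening: 0.0918
t 1.78 gp [0.5452 0.1952 0.0633] shift [  2.3  -4.2 -11.3] turn [-0.11  0.55 -0.22] F [ 0.2 -0.4  0.5] open 0.0918
```

```bash
python3 -m creep '[[[2,-4,-8,-0.1,0.5,-0.2],[0,0,-4,0,0,0],[0,0,0,0,0,0]]]' 
python3 -c "
from h import *
go(.546,.1907,.052,2.88)"
```

```text
time: 2.03
tool_pos: [0.5444, 0.1928, 0.2102]
tool_rot: [-3.141, -0.001, 2.883]
contact_force: [-0.5, 0.2, -0.3]
opening: 0.0917
t 2.03 gp [0.5442 0.1928 0.0512] shift [ 1.6 -2.1  0.8] turn [ 0.   -0.08 -0.18] F [-0.5  0.2 -0.3] open 0.0917
```

```bash
python3 -m creep '[[[2,-2,1,0,0,0],[0,0,0,0,0,0]]]'; python3 -m creep '[[[0,0,0,0,0,0],[0,0,0,0,0,0],[0,0,0,0,0,0],[0,0,0,0,0,0],[0,0,0,0,0,0]]]' 1 30
python3 -m creep '[[[0,0,0,0,0,0],[0,0,0,0,0,0],[0,0,0,0,0,0]]]'
python3 -c "
from h import *
go(.546,.1907,.052,2.88)"
```

```text
time: 2.2
tool_pos: [0.5471, 0.1912, 0.2134]
tool_rot: [3.14, 0.002, 2.884]
contact_force: [-0.4, 0.4, 0.5]
opening: 0.0917
time: 2.62
tool_pos: [0.5482, 0.1911, 0.217]
tool_rot: [3.137, 0.008, 2.883]
contact_force: [-0.5, 0.0, -0.2]
opening: 0.0628
time: 2.87
tool_pos: [0.5482, 0.1911, 0.2172]
tool_rot: [3.137, 0.008, 2.883]
contact_force: [1.4, -0.0, -0.5]
opening: 0.0434
t 2.87 gp [0.5496 0.1914 0.0582] shift [-2.2 -0.4 -6.2] turn [-0.11  0.5  -0.17] F [ 1.4 -0.  -0.5] open 0.0434
```

```bash
python3 -m creep '[[[-2,0,-5,-0.1,0.5,-0.2],[0,0,0,0,0,0],[0,0,0,0,0,0],[0,0,0,0,0,0]]]'
python3 -c "
from h import *
go(.546,.1907,.052,2.88)"
```

```text
time: 3.2
tool_pos: [0.5473, 0.1907, 0.2136]
tool_rot: [3.14, 0.004, 2.879]
contact_force: [0.6, 0.6, 2.8]
opening: 0.037
t 3.20 gp [0.548  0.1907 0.0546] shift [-1.3  0.  -2.6] turn [-0.    0.25  0.06] F [0.6 0.6 2.8] open 0.0370
```

```bash
python3 -m creep '[[[0,0,15,0,0,0],[0,0,30,0,0,0],[0,0,30,0,0,0],[-8,-25,0,0,0,2.5],[-10,-32,0,0,0,2.5]]]'; python3 -m creep '[[[-10,-32,0,0,0,2.5],[-10,-32,0,0,0,2.5],[-10,-30,0,0,0,2.5],[-4,-10,0,0,0,2],[0,0,0,0,0,0]]]'
python3 -c "
from h import *
go(.5,.045,.0366,3.1416)"
```

```text
time: 3.62
tool_pos: [0.5273, 0.1368, 0.2855]
tool_rot: [-3.14, -0.007, 2.973]
contact_force: [-0.3, -1.0, -3.3]
opening: 0.0371
time: 4.03
tool_pos: [0.4878, 0.0262, 0.2825]
tool_rot: [-3.14, -0.016, -3.135]
contact_force: [0.3, 0.2, -3.8]
opening: 0.037
t 4.03 gp [0.4853 0.0259 0.1235] shift [ 12.2  18.8 -86.9] turn [ 0.12 -0.89 -0.41] F [ 0.3  0.2 -3.8] open 0.0370
```

```bash
python3 -m creep '[[[10,14,-30,0.1,-0.9,-0.4],[0,0,-30,0,0,0],[0,0,-14,0,0,0],[0,0,0,0,0,0]]]'
python3 -c "
from h import *
go(.5,.045,.0366,3.1416)"
```

```text
time: 4.37
tool_pos: [0.4982, 0.0413, 0.2057]
tool_rot: [3.141, 0.002, 3.134]
contact_force: [-1.1, 0.1, -3.0]
opening: 0.0371
t 4.37 gp [0.4985 0.0414 0.0467] shift [  1.8   3.7 -10.1] turn [-0.05  0.12  0.46] F [-1.1  0.1 -3. ] open 0.0371
```

```bash
python3 -m creep '[[[0,0,-6,0,0.1,0],[0,0,-3,0,0,0],[0,0,-2,0,0,0],[0,0,0,0,0,0]]]'
python3 -c "
from h import *
go(.5,.045,.0366,3.1416)"
```

```text
time: 4.7
tool_pos: [0.4987, 0.0429, 0.1966]
tool_rot: [3.141, -0.0, 3.134]
contact_force: [0.9, -0.5, -3.0]
opening: 0.0371
t 4.70 gp [0.4987 0.043  0.0376] shift [ 1.3  2.1 -1. ] turn [-0.03 -0.02  0.42] F [ 0.9 -0.5 -3. ] open 0.0371
```

Now set it down the last millimetre, release, and go up and over to the nest.

```bash
python3 -m creep '[[[0,0,-2,0,0,0],[0,0,-2,0,0,0],[0,0,0,0,0,0]]]'; python3 -m creep '[[[0,0,0,0,0,0],[0,0,0,0,0,0],[0,0,0,0,0,0],[0,0,0,0,0,0],[0,0,0,0,0,0]]]' -1
python3 -m creep '[[[0,0,0,0,0,0],[0,0,0,0,0,0],[0,0,0,0,0,0]]]'
python3 -c "
from h import *
go(.5,.045,.0366,3.1416)"
```

```text
time: 4.95
tool_pos: [0.4995, 0.0433, 0.1963]
tool_rot: [3.142, 0.005, 3.134]
contact_force: [0.9, 0.4, -3.7]
opening: 0.0373
time: 5.37
tool_pos: [0.5008, 0.0436, 0.1978]
tool_rot: [3.142, 0.01, 3.134]
contact_force: [0.5, 0.2, -0.5]
opening: 0.0658
time: 5.62
tool_pos: [0.5009, 0.0435, 0.1976]
tool_rot: [3.142, 0.01, 3.134]
contact_force: [0.4, 0.0, -0.2]
opening: 0.086
t 5.62 gp [0.5025 0.0436 0.0386] shift [-0.9  1.5 -2. ] turn [-0.    0.58  0.44] F [ 0.4  0.  -0.2] open 0.0860
```

```bash
python3 -m creep '[[[0,0,35,0,0,0.4],[0,0,40,0,0,0],[0,0,40,0,0,0],[5,-20,35,0,0,0],[8,-38,5,0,0,0]]]'; python3 -m creep '[[[8,-38,0,0,0,0],[8,-38,0,0,0,0],[8,-20,0,0,0,0],[0,-5,0,0,0,0],[0,0,0,0,0,0]]]'
python3 - <<'E'
from h import *
go(.542,-.112,.062,np.pi)
s=robot.observe(); cv2.imwrite("pics/w2.png",viewer.read_camera("wrist"))
np.save("s2.npy",np.r_[s["tool_pos"],s["tool_rot"]])
m,P=cam("wrist",s)
for p in[(.542,-.112,.078),(.502,.043,.05)]: print(proj(m,P,p))
E
```

```text
time: 6.03
tool_pos: [0.5106, -0.011, 0.355]
tool_rot: [3.139, -0.003, -3.136]
contact_force: [0.6, -0.4, 0.4]
opening: 0.0915
time: 6.45
tool_pos: [0.5357, -0.1211, 0.3604]
tool_rot: [-3.139, 0.008, -3.138]
contact_force: [-0.1, 0.1, 0.1]
opening: 0.0918
t 6.45 gp [ 0.537  -0.1216  0.2014] shift [   6.3    9.1 -139.4] turn [ 0.16  0.46 -0.2 ] F [-0.1  0.1  0.1] open 0.0918
[321.43764007 247.33857772]
[508.80677103 192.28306385]
```

View pics/w2.png

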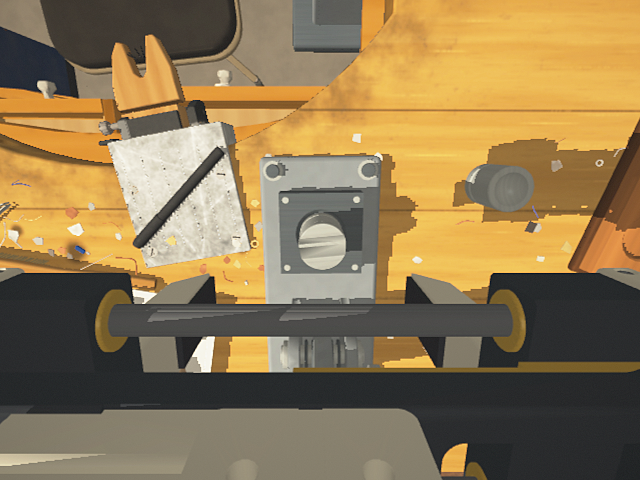

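The nest die's top is at (322.5,246) and its screws are at (286,199), (356.5,199), (360,267) and (287,268). The parked hollow die stands upright with its top at (513,188).

```bash
python3 - <<'E'
from h import *
v=np.load("s2.npy"); s=dict(tool_pos=v[:3],tool_rot=v[3:]); m,P=cam("wrist",s)
print("grooved",atz(m,P,322.5,246,.078)); print("parked",atz(m,P,513,188,.05))
c=np.array([atz(m,P,*p,.036)[:2] for p in[(286,199),(356.5,199),(360,267),(287,268)]]);print("screws",c,c.mean(0))
c=np.array([atz(m,P,*p,.012)[:2] for p in[(261,157),(382,156)]]);print("front corners",c,c.mean(0))
im=cv2.imread("pics/w2.png")
cv2.imwrite("pics/c2.png",cv2.resize(im[150:310,245:395],None,fx=3.7,fy=3.7,interpolation=cv2.INTER_CUBIC))
go(.542,-.112,.062,np.pi)
E
```

```text
grooved [ 0.54091485 -0.11118702  0.078     ]
parked [0.49847451 0.04591775 0.05      ]
screws [[ 0.51023776 -0.14204612]
 [ 0.50999123 -0.08064409]
 [ 0.57243265 -0.0750665 ]
 [ 0.57370869 -0.14202129]] [ 0.54159258 -0.1099445 ]
front corners [[ 0.47528257 -0.16601551]
 [ 0.47399147 -0.05578001]] [ 0.47463702 -0.11089776]
t 6.50 gp [ 0.5369 -0.1208  0.2013] shift [   6.3    8.4 -139.3] turn [ 0.15  0.45 -0.24] F [ 1.  -1.1 -0.4] open 0.0924
```

View pics/c2.png

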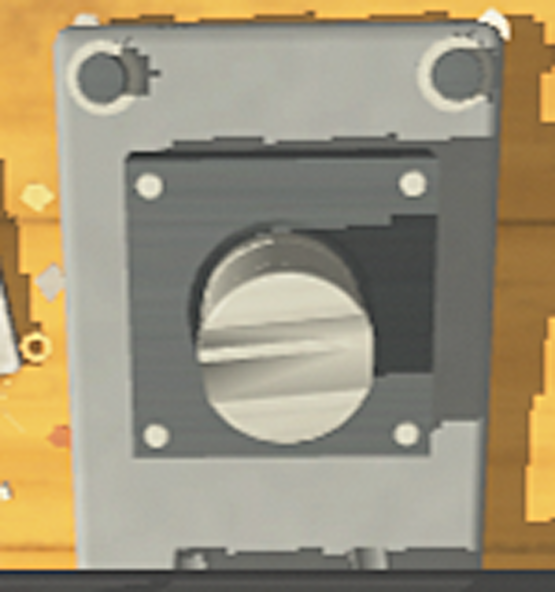

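```bash
python3 -m creep '[[[5,9,-30,0.1,0.4,-0.2],[0,0,-35,0,0,0],[0,0,-33,0,0,0],[0,0,-18,0,0,0],[0,0,0,0,0,0]]]'
python3 -c "
from h import *
go(.5415,-.1112,.062,np.pi)"
```

```text
time: 6.92
tool_pos: [0.5388, -0.1038, 0.2422]
tool_rot: [3.142, 0.004, -3.136]
contact_force: [-0.1, 0.9, -0.3]
opening: 0.092
t 6.92 gp [ 0.5394 -0.1038  0.0832] shift [  2.7  -7.4 -21.2] turn [-0.    0.22 -0.31] F [-0.1  0.9 -0.3] open 0.0920
```

```bash
python3 -m creep '[[[2,-6,-12,0,0.2,-0.3],[1,-1,-7,0,0,0],[0,0,0,0,0,0]]]'
python3 -c "
from h import *
go(.5415,-.1112,.062,np.pi)"
```

```text
time: 7.17
tool_pos: [0.5415, -0.1067, 0.2234]
tool_rot: [3.14, -0.002, -3.137]
contact_force: [0.4, 0.2, 0.7]
opening: 0.0916
t 7.17 gp [ 0.5411 -0.1064  0.0644] shift [ 0.  -4.5 -2.4] turn [-0.1  -0.12 -0.26] F [0.4 0.2 0.7] open 0.0916
```

```bash
python3 -m creep '[[[0,-5,-1,0,0,0],[0,0,0,0,0,0]]]' ; python3 -m creep '[[[0,0,0,0,0,0],[0,0,0,0,0,0],[0,0,0,0,0,0],[0,0,0,0,0,0],[0,0,0,0,0,0]]]' 1 30
python3 -c "
from h import *
go(.5415,-.1112,.062,np.pi)"
```

```text
time: 7.33
tool_pos: [0.5419, -0.1108, 0.2241]
tool_rot: [3.14, -0.0, -3.135]
contact_force: [0.4, -0.1, -0.3]
opening: 0.0918
time: 7.75
tool_pos: [0.5425, -0.1109, 0.2277]
tool_rot: [-3.141, 0.005, -3.136]
contact_force: [-0.1, 0.1, -0.1]
opening: 0.0633
t 7.75 gp [ 0.5434 -0.111   0.0687] shift [-1.  -0.3 -6.7] turn [ 0.03  0.31 -0.35] F [-0.1  0.1 -0.1] open 0.0633
```

```bash
python3 -m creep '[[[-1,0,-5,0,0.3,-0.3],[0,0,-1,0,0,0],[0,0,0,0,0,0],[0,0,0,0,0,0],[0,0,0,0,0,0]]]' ; python3 -m creep '[[[0,0,0,0,0,0],[0,0,0,0,0,0]]]'
python3 -c "
from h import *
go(.5415,-.1112,.062,np.pi)"
```

```text
time: 8.17
tool_pos: [0.5414, -0.1112, 0.2213]
tool_rot: [-3.141, -0.0, -3.141]
contact_force: [0.2, 0.7, 2.1]
opening: 0.0372
time: 8.33
tool_pos: [0.5414, -0.1112, 0.2213]
tool_rot: [-3.141, -0.0, -3.142]
contact_force: [-0.1, -0.6, -0.5]
opening: 0.0377
t 8.33 gp [ 0.5414 -0.1114  0.0623] shift [ 0.1  0.  -0.3] turn [ 0.05 -0.01 -0.  ] F [-0.1 -0.6 -0.5] open 0.0377
```

```bash
python3 -m creep '[[[0,0,15,0,0,0],[0,0,32,0,0,0],[-2,10,32,0,0,0],[0,35,0,0,0,-2],[0,38,0,0,0,-2]]]' ; python3 -m creep '[[[0,38,0,0,0,-2],[0,38,0,0,0,-2],[0,38,0,0,0,-2],[0,38,0,0,0,-2],[0,38,0,0,0,-2]]]'
python3 -m creep '[[[0,15,0,0,0,-1],[0,0,0,0,0,0]]]'
python3 -c "
from h import *
go(.546,.1907,.0523,2.88)"
```

```text
time: 8.75
tool_pos: [0.5381, -0.0315, 0.2996]
tool_rot: [3.141, -0.008, 3.062]
contact_force: [0.8, 1.4, -3.7]
opening: 0.0372
time: 9.17
tool_pos: [0.536, 0.1655, 0.2989]
tool_rot: [3.142, -0.009, 2.873]
contact_force: [0.5, -0.4, -2.7]
opening: 0.0371
time: 9.33
tool_pos: [0.5342, 0.1882, 0.2977]
tool_rot: [3.14, -0.012, 2.86]
contact_force: [-0.7, -0.7, -3.3]
opening: 0.0375
t 9.33 gp [0.5324 0.189  0.1387] shift [ 11.8   2.5 -86.4] turn [-0.27 -0.64  1.15] F [-0.7 -0.7 -3.3] open 0.0375
```

```bash
python3 -m creep '[[[12,2,-20,-0.3,-0.6,1.2],[0,0,-20,0,0,0],[0,0,-18,0,0,0],[0,0,0,0,0,0]]]'
python3 -c "
from h import *
go(.546,.1907,.0523,2.88)"
```

```text
time: 9.67
tool_pos: [0.5455, 0.1911, 0.237]
tool_rot: [-3.14, -0.001, 2.888]
contact_force: [-1.5, -0.7, -2.5]
opening: 0.0372
t 9.67 gp [0.5453 0.1908 0.078 ] shift [  0.5  -0.4 -25.7] turn [ 0.09 -0.07 -0.46] F [-1.5 -0.7 -2.5] open 0.0372
```

```bash
python3 -m creep '[[[0.5,-0.4,-12,0,0,-0.4],[0,0,-5,0,0,0],[0,0,0,0,0,0]]]'
python3 -c "
from h import *
go(.546,.1907,.0523,2.88)"
```

```text
time: 9.92
tool_pos: [0.546, 0.1887, 0.2192]
tool_rot: [-3.138, -0.004, 2.88]
contact_force: [-0.1, -0.0, -3.8]
opening: 0.0372
t 9.92 gp [0.5453 0.1882 0.0602] shift [ 0.   2.  -7.9] turn [ 0.15 -0.26 -0.  ] F [-0.1 -0.  -3.8] open 0.0372
```

```bash
python3 -m creep '[[[0.5,2.3,0,0.1,-0.2,0],[0,0,-4,0,0,0],[0,0,-4,0,0,0],[0,0,-3,0,0,0],[0,0,0,0,0,0]]]'
python3 -c "
from h import *
go(.546,.1907,.0523,2.88)"
```

```text
time: 10.33
tool_pos: [0.5474, 0.1903, 0.2115]
tool_rot: [3.141, 0.003, 2.88]
contact_force: [-1.2, -0.9, -3.7]
opening: 0.0374
t 10.33 gp [0.548  0.1903 0.0525] shift [-1.4  0.4 -0.2] turn [0.   0.21 0.03] F [-1.2 -0.9 -3.7] open 0.0374
```

```bash
python3 -m creep '[[[0,0,-2,0,0,0],[0,0,-2,0,0,0],[0,0,-1,0,0,0]]]'
python3 -c "
from h import *
go(.546,.1907,.0523,2.88)"
python3 -m creep '[[[0,0,0,0,0,0],[0,0,0,0,0,0],[0,0,0,0,0,0],[0,0,0,0,0,0],[0,0,0,0,0,0]]]' -1
python3 -m creep '[[[0,0,0,0,0,0],[0,0,0,0,0,0],[0,0,30,0,0,1],[0,0,40,0,0,1],[-2,-5,35,0,0,2]]]'
python3 -m creep '[[[-8,-30,30,0,0,2.5],[-10,-36,0,0,0,2.5],[-10,-36,0,0,0,2.5],[-10,-36,0,0,0,2.5],[0,0,0,0,0,0]]]'
python3 - <<'E'
from h import *
go(.4985,.046,.0346,np.pi)
s=robot.observe(); cv2.imwrite("pics/w3.png",viewer.read_camera("wrist"))
np.save("s3.npy",np.r_[s["tool_pos"],s["tool_rot"]])
m,P=cam("wrist",s)
for p in[(.4985,.046,.05),(.546,.1907,.068),(.465,.212,.06)]: print(proj(m,P,p))
E
```

```text
time: 10.58
tool_pos: [0.5471, 0.1903, 0.2114]
tool_rot: [3.14, 0.006, 2.88]
contact_force: [-1.9, -1.5, -2.2]
opening: 0.0373
t 10.58 gp [0.5481 0.1903 0.0524] shift [-1.1  0.4 -0.1] turn [ 0.01  0.33 -0.02] F [-1.9 -1.5 -2.2] open 0.0373
time: 11.0
tool_pos: [0.5482, 0.1907, 0.2128]
tool_rot: [3.138, 0.011, 2.881]
contact_force: [0.9, 0.1, 0.1]
opening: 0.066
time: 11.42
tool_pos: [0.544, 0.1855, 0.3118]
tool_rot: [-3.138, -0.006, 2.952]
contact_force: [0.2, 0.1, 0.7]
opening: 0.0913
time: 11.83
tool_pos: [0.5056, 0.0458, 0.3512]
tool_rot: [-3.14, 0.012, -3.139]
contact_force: [1.2, -0.5, -0.1]
opening: 0.0921
t 11.83 gp [0.5076 0.0456 0.1923] shift [  -7.1    0.2 -157.6] turn [ 0.08  0.71 -0.12] F [ 1.2 -0.5 -0.1] open 0.0921
[309.55280873 223.75389972]
[489.08994994 286.66185617]
[526.17382189 184.25605566]
```

View pics/w3.png

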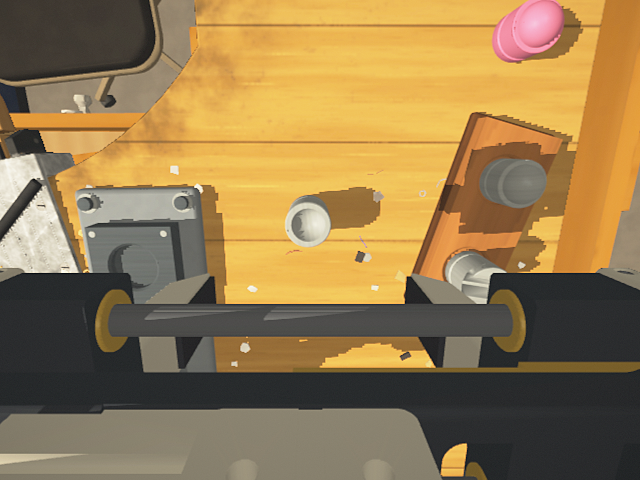

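The parked hollow die stands at (307.5,222.5). The grooved die shows at the far pocket at (487,288), as predicted. Next I grasp the hollow die.

```bash
python3 - <<'E'
from h import *
v=np.load("s3.npy"); s=dict(tool_pos=v[:3],tool_rot=v[3:]); m,P=cam("wrist",s)
print(atz(m,P,307.5,222.5,.05), atz(m,P,487,288,.068))
E
python3 -m creep '[[[-7,1,-35,0.1,0.7,-0.1],[0,0,-38,0,0,0],[0,0,-38,0,0,0],[0,0,-20,0,0,0],[0,0,-5,0,0,0]]]'
python3 -c "
from h import *
go(.498,.047,.036,np.pi)"
```

```text
[0.49745541 0.04431714 0.05      ] [0.54716194 0.18917463 0.068     ]
time: 12.3
tool_pos: [0.5005, 0.05, 0.2148]
tool_rot: [3.139, 0.015, 3.135]
contact_force: [0.8, -0.2, 0.2]
opening: 0.0919
t 12.30 gp [0.5028 0.0504 0.0559] shift [ -2.5  -3.  -19.8] turn [-0.16  0.85  0.38] F [ 0.8 -0.2  0.2] open 0.0919
```

```bash
python3 -m creep '[[[-2.5,-5.5,-10,-0.2,0.8,0.4],[0,0,-9,0,0,0],[0,0,0,0,0,0]]]'
python3 -c "
from h import *
go(.498,.0445,.036,np.pi)"
```

```text
time: 12.55
tool_pos: [0.4983, 0.0456, 0.194]
tool_rot: [-3.141, -0.002, -3.139]
contact_force: [0.7, -0.2, -0.3]
opening: 0.092
t 12.55 gp [0.498  0.0455 0.035 ] shift [-0.3 -1.1  1. ] turn [ 0.03 -0.11 -0.14] F [ 0.7 -0.2 -0.3] open 0.0920
```

```bash
python3 -m creep '[[[0,-1,0,0,0,0],[0,0,0,0,0,0],[0,0,-1,0,0.2,0],[0,0,-1,0,0.2,0],[0,0,-1,0,0.1,0]]]' 1 30;python3 -m creep '[[[0,0,0,0,0,0],[0,0,0,0,0,0],[0,0,0,0,0,0],[0,0,0,0,0,0],[0,0,0,0,0,0]]]'
python3 -c "
from h import *
go(.498,.0445,.036,np.pi)"
```

```text
time: 12.97
tool_pos: [0.5002, 0.0446, 0.1944]
tool_rot: [-3.141, -0.004, -3.139]
contact_force: [0.5, 0.6, -0.4]
opening: 0.0627
time: 13.38
tool_pos: [0.5005, 0.0444, 0.1953]
tool_rot: [-3.14, -0.002, -3.139]
contact_force: [0.3, 1.1, -1.0]
opening: 0.0371
t 13.38 gp [0.5002 0.0442 0.0363] shift [-2.5  0.1 -0.3] turn [ 0.07 -0.11 -0.13] F [ 0.3  1.1 -1. ] open 0.0371
```

```bash
python3 -m creep '[[[0,0,20,0,0,0],[0,0,32,0,0,0],[0,0,32,0,0,0],[9,-33,0,0,0,0],[10,-38,0,0,0,0]]]'
python3 -m creep '[[[10,-38,0,0,0,0],[10,-38,0,0,0,0],[2,-8,0,0,0,0],[0,0,0,0,0,0]]]'
python3 -c "
from h import *
go(.5435,-.1112,.0643,np.pi)"
```

```text
time: 13.8
tool_pos: [0.5161, -0.0223, 0.2795]
tool_rot: [3.14, -0.014, -3.131]
contact_force: [1.1, 0.5, -3.8]
opening: 0.037
time: 14.13
tool_pos: [0.5392, -0.1148, 0.2797]
tool_rot: [-3.141, -0.012, -3.134]
contact_force: [-0.6, 1.0, -3.2]
opening: 0.0374
t 14.13 gp [ 0.5373 -0.1148  0.1207] shift [  4.3   3.6 -56.4] turn [ 0.01 -0.71 -0.44] F [-0.6  1.  -3.2] open 0.0374
```

```bash
python3 -m creep '[[[4.3,3,-15,0,-0.7,-0.4],[0,0,-20,0,0,0],[0,0,-6,0,0,0],[0,0,0,0,0,0]]]'
python3 -c "
from h import *
go(.5435,-.1112,.0643,np.pi)"
```

```text
time: 14.47
tool_pos: [0.5423, -0.1099, 0.2363]
tool_rot: [3.14, -0.003, 3.14]
contact_force: [-0.3, 0.3, -2.8]
opening: 0.0371
t 14.47 gp [ 0.5419 -0.1096  0.0773] shift [  1.2  -1.3 -13. ] turn [-0.12 -0.17  0.11] F [-0.3  0.3 -2.8] open 0.0371
```

```bash
python3 -m creep '[[[1.2,-1.5,-2,-0.1,-0.2,0.1],[0,0,0,0,0,0]]]'
python3 -c "
from h import *
go(.5435,-.1112,.0643,np.pi)"
```

```text
time: 14.63
tool_pos: [0.5432, -0.1098, 0.2341]
tool_rot: [3.14, -0.001, -3.14]
contact_force: [0.3, -0.6, -3.3]
opening: 0.0374
t 14.63 gp [ 0.543  -0.1096  0.0751] shift [  0.3  -1.4 -10.8] turn [-0.07 -0.08 -0.11] F [ 0.3 -0.6 -3.3] open 0.0374
```

```bash
python3 -m creep '[[[0.3,-2,-5,0,0,0],[0,0,-5,0,0,0],[0,0,-4,0,0,0],[0,0,-2,0,0,0]]]'
python3 -c "
from h import *
go(.5435,-.1112,.0643,np.pi)"
```

```text
time: 14.97
tool_pos: [0.5439, -0.1114, 0.223]
tool_rot: [-3.14, 0.003, -3.138]
contact_force: [-11.2, 3.0, 24.9]
opening: 0.0376
t 14.97 gp [ 0.5444 -0.1116  0.064 ] shift [-0.4  0.2  0.3] turn [ 0.07  0.17 -0.23] F [-11.2   3.   24.9] open 0.0376
```

```bash
python3 -m creep '[[[-0.5,0,1,0,0,0],[0,0,0,0,0,0]]]'
python3 -m creep '[[[0,0,0,0,0,0],[0,0,0,0,0,0],[0,0,0,0,0,0],[0,0,0,0,0,0],[0,0,0,0,0,0]]]' -1
python3 -m creep '[[[0,0,0,0,0,0],[0,0,0,0,0,0],[0,0,30,0,0,0],[0,0,40,0,0,0],[-3,10,40,0,0,0]]]'
python3 -m creep '[[[-5,36,20,0,0,0],[-10,36,0,0,0,0],[-10,36,0,0,0,0],[-10,20,0,0,0,0],[0,0,0,0,0,0]]]'
python3 - <<'E'
from h import *
go(.634,-.021,.15,np.pi)
s=robot.observe(); w=viewer.read_camera("wrist")
np.save("s4.npy",np.r_[s["tool_pos"],s["tool_rot"]])
t=viewer.read_camera("top"); d=viewer.read_camera("side")
cv2.imwrite("pics/t4.png",t);cv2.imwrite("pics/d4.png",d);cv2.imwrite("pics/w4.png",w)
c=np.zeros((600,800,3),np.uint8)
c[:300,:400]=cv2.resize(w,(400,300),interpolation=cv2.INTER_AREA)
x=cv2.resize(d[135:285,230:390],None,fx=2.5,fy=2.5,interpolation=cv2.INTER_CUBIC);c[:375,400:]=x
x=cv2.resize(w[180:280,240:373],None,fx=3,fy=3,interpolation=cv2.INTER_CUBIC);c[300:600,:399]=x
cv2.imwrite("pics/c4.png",c)
E
```

```text
time: 15.13
tool_pos: [0.5433, -0.1113, 0.2253]
tool_rot: [-3.14, 0.004, -3.138]
contact_force: [-1.2, -0.5, -3.6]
opening: 0.0376
time: 15.55
tool_pos: [0.5443, -0.1117, 0.2258]
tool_rot: [-3.139, 0.008, -3.138]
contact_force: [-0.6, -0.6, 0.5]
opening: 0.0661
time: 15.97
tool_pos: [0.5391, -0.102, 0.3296]
tool_rot: [3.138, -0.01, -3.14]
contact_force: [0.3, 0.4, 0.3]
opening: 0.0916
time: 16.38
tool_pos: [0.5036, 0.0295, 0.3613]
tool_rot: [-3.142, 0.01, 3.139]
contact_force: [0.2, 0.3, -0.9]
opening: 0.092
t 16.38 gp [0.5052 0.0295 0.2023] shift [130.4 -50.5 -52.3] turn [0.01 0.58 0.15] F [ 0.2  0.3 -0.9] open 0.0920
```

View pics/c4.png

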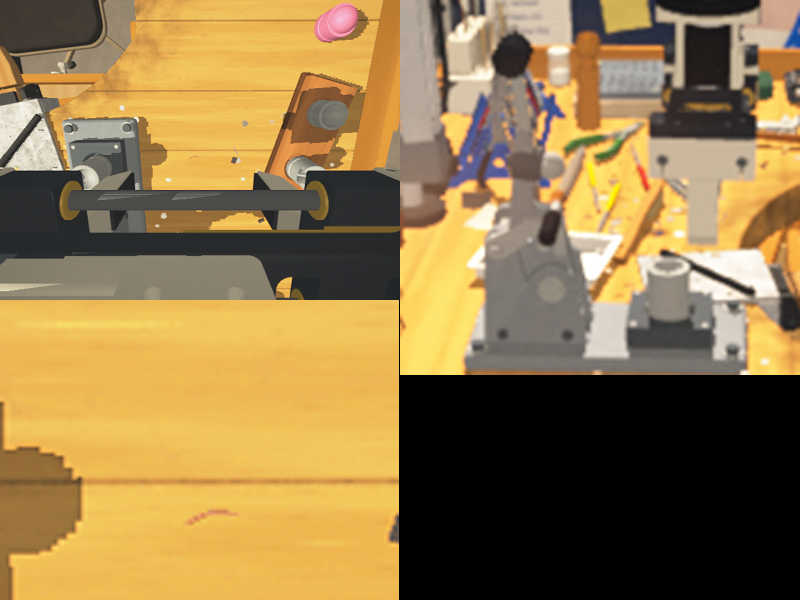

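The hollow die stands home in the nest. In the side crop the catch grip is at (550,222), which is side pixel (290,224), and I now triangulate it and the drum with the top view.

```bash
python3 - <<'E'
from h import *
def tri(a,b):
    A=[];y=[]
    for n,(u,v) in(("top",a),("side",b)):
        o,d=ray(*cam(n),u,v); d/=np.linalg.norm(d); M=np.eye(3)-np.outer(d,d); A.append(M);y.append(M@o)
    p,r,_,_=np.linalg.lstsq(np.vstack(A),np.hstack(y),rcond=None); return p,np.sqrt(r)
print("catch",tri((353.9,190.9),(290.3,223.8)))
print("near end",tri((342,190.5),(288.4,231)),"far end",tri((367,191),(292,217)))
print("drum",tri((407.2,159),(275,157)))
print("known", [ (n,atz(*cam("top"),*p,z)) for n,p,z in(("catch",(353.9,190.9),.151),("drum",(407.2,159),.267))])
print(robot.observe()["qpos"].round(2))
E
```

```text
catch (array([ 0.63141333, -0.02459018,  0.15490184]), array([0.0010785]))
near end (array([ 0.63300877, -0.00155612,  0.1494511 ]), array([0.00186167])) far end (array([ 0.63049102, -0.04988957,  0.15899301]), array([0.00035898]))
drum (array([ 0.66995273, -0.11090245,  0.26646887]), array([0.00141632]))
known [('catch', array([ 0.63269364, -0.02483346,  0.151     ])), ('drum', array([ 0.6708636 , -0.11072351,  0.267     ]))]
[-0.1   0.35  1.65 -0.    1.14 -1.67]
```

```bash
python3 -m creep '[[[0,5,0,0,0.6,-6.5],[0,0,0,0,0,-7],[0,0,0,0,0,-7],[0,0,0,0,0,-7],[0,0,0,0,0,-7]]]'
python3 -m creep '[[[5,0,0,0,0,-7],[10,0,0,0,0,-7],[10,0,0,0,0,-7],[10,0,0,0,0,-7],[10,0,0,0,0,-7]]]'
python3 -m creep '[[[10,0,0,0,0,-7],[10,0,0,0,0,-7],[10,0,0,0,0,-7],[0,0,0,0,0,0]]]'
python3 -c "
from h import *
go(.632,-.012,.150,np.pi/2)"
```

```text
time: 16.95
tool_pos: [0.5085, 0.0246, 0.3593]
tool_rot: [-3.137, -0.0, 2.517]
contact_force: [-0.7, -0.0, 0.9]
opening: 0.0919
time: 17.37
tool_pos: [0.5569, 0.016, 0.357]
tool_rot: [-3.133, -0.001, 1.892]
contact_force: [-1.3, 0.2, 0.4]
opening: 0.0917
time: 17.7
tool_pos: [0.5919, 0.0084, 0.3542]
tool_rot: [-3.132, 0.0, 1.51]
contact_force: [-0.2, 0.2, 0.5]
opening: 0.0918
t 17.70 gp [0.5904 0.0084 0.1953] shift [ 40.1 -20.4 -45.2] turn [ 0.   -0.56  3.46] F [-0.2  0.2  0.5] open 0.0918
```

```bash
python3 -m creep '[[[22,-10,10,0,-0.5,3.4],[18,-10,0,0,0,0],[0,0,0,0,0,0]]]'
python3 -c "
from h import *
go(.632,-.012,.150,np.pi/2)"
```

```text
time: 17.95
tool_pos: [0.6325, -0.0162, 0.3616]
tool_rot: [-3.134, 0.0, 1.579]
contact_force: [-0.0, 0.2, 0.5]
opening: 0.0918
t 17.95 gp [ 0.6313 -0.0162  0.2026] shift [ -0.5   4.2 -52.6] turn [ 0.01 -0.42 -0.49] F [-0.   0.2  0.5] open 0.0918
```

```bash
python3 -m creep '[[[0,4,-25,0,-0.4,-0.4],[0,0,-25,0,0,0],[0,0,-4,0,0,0],[0,0,0,0,0,0]]]'
python3 -c "
from h import *
go(.632,-.012,.150,np.pi/2)"
```

```text
time: 18.28
tool_pos: [0.6317, -0.0165, 0.3057]
tool_rot: [-3.141, 0.001, 1.578]
contact_force: [0.1, 0.5, 0.2]
opening: 0.0917
t 18.28 gp [ 0.6317 -0.0166  0.1467] shift [0.3 4.5 3.3] turn [ 0.05 -0.01 -0.4 ] F [0.1 0.5 0.2] open 0.0917
```

```bash
python3 -m creep '[[[0,4,1,0,0,-0.4],[0,0,0,0,0,0],[0,0,0,0,0,0],[0,0,0,0,0,0],[0,0,0,0,0,0]]]' 1 8
python3 -m creep '[[[0,0,0,0,0,0],[0,0,0,0,0,0],[0,0,0,0,0,0],[0,0,0,0,0,0],[0,0,0,0,0,0]]]'
python3 -m creep '[[[0,0,0,0,0,0],[0,0,0,0,0,0]]]'
python3 -c "
from h import *
go(.632,-.012,.150,np.pi/2)"
```

```text
time: 18.7
tool_pos: [0.6315, -0.0126, 0.3111]
tool_rot: [3.138, 0.002, 1.573]
contact_force: [-0.8, -0.1, -0.4]
opening: 0.063
time: 19.12
tool_pos: [0.6318, -0.0124, 0.3131]
tool_rot: [3.134, 0.002, 1.574]
contact_force: [-0.0, 0.2, -0.2]
opening: 0.0297
time: 19.28
tool_pos: [0.6317, -0.0124, 0.313]
tool_rot: [3.135, 0.002, 1.574]
contact_force: [-0.6, 0.4, -0.7]
opening: 0.0163
t 19.28 gp [ 0.6328 -0.0127  0.154 ] shift [ 0.3  0.4 -4. ] turn [ 0.11  0.39 -0.16] F [-0.6  0.4 -0.7] open 0.0163
```

```bash
python3 -m creep '[[[0,0,0,0,0,0],[0,0,0,0,0,0],[3,0,8,0,0,0],[0,0,0,0,0,0]]]'
python3 -c "
from h import *
go(.632,-.012,.150,np.pi/2)"
```

```text
time: 19.62
tool_pos: [0.636, -0.0125, 0.32]
tool_rot: [3.132, 0.002, 1.573]
contact_force: [-3.2, 1.2, 2.7]
opening: 0.0142
t 19.62 gp [ 0.6375 -0.0128  0.161 ] shift [ -4.    0.5 -11. ] turn [ 0.1   0.54 -0.15] F [-3.2  1.2  2.7] open 0.0142
```

```bash
python3 -m creep '[[[5,0,6,0,0,0],[6,0,5,0,0,0],[7,0,4,0,0,0]]]'
python3 -c "
from h import *
go(.632,-.012,.150,np.pi/2)"
```

```text
time: 19.87
tool_pos: [0.653, -0.0124, 0.3337]
tool_rot: [3.142, 0.001, 1.573]
contact_force: [-4.5, 0.3, 3.7]
opening: 0.0145
t 19.87 gp [ 0.653  -0.0126  0.1747] shift [-21.    0.4 -24.7] turn [ 0.05  0.   -0.15] F [-4.5  0.3  3.7] open 0.0145
```

```bash
python3 -m creep '[[[4,0,7,0,0,0],[6,0,6,0,0,0],[8,0,4,0,0,0]]]'
python3 -c "
from h import *
go(.632,-.012,.150,np.pi/2)"
```

```text
time: 20.12
tool_pos: [0.672, -0.0128, 0.3475]
tool_rot: [-3.135, 0.001, 1.573]
contact_force: [0.6, 0.4, -5.5]
opening: 0.014
t 20.12 gp [ 0.6709 -0.0129  0.1885] shift [-40.    0.8 -38.5] turn [ 0.05 -0.38 -0.14] F [ 0.6  0.4 -5.5] open 0.0140
```

```bash
python3 -m creep '[[[7,0,-2,0,0,0],[8,0,-1,0,0,0],[8,0,-3,0,0,0]]]'
python3 -c "
from h import *
go(.632,-.012,.150,np.pi/2)"
```

```text
time: 20.37
tool_pos: [0.6966, -0.0124, 0.3454]
tool_rot: [-3.138, 0.001, 1.574]
contact_force: [-1.7, 1.2, 3.4]
opening: 0.0141
t 20.37 gp [ 0.6961 -0.0125  0.1864] shift [-64.6   0.4 -36.4] turn [ 0.05 -0.19 -0.16] F [-1.7  1.2  3.4] open 0.0141
```

```bash
python3 -m creep '[[[8,0,0,0,0,0],[8,0,-3,0,0,0],[7,0,-5,0,0,0]]]'
python3 -c "
from h import *
go(.632,-.012,.150,np.pi/2)"
```

```text
time: 20.62
tool_pos: [0.7205, -0.0122, 0.3368]
tool_rot: [-3.134, 0.001, 1.574]
contact_force: [0.1, 0.8, 1.5]
opening: 0.0141
t 20.62 gp [ 0.7193 -0.0123  0.1778] shift [-88.5   0.2 -27.8] turn [ 0.05 -0.45 -0.18] F [0.1 0.8 1.5] open 0.0141
```

```bash
python3 -m creep '[[[0,0,0,0,0,0],[0,0,0,0,0,0],[0,0,0,0,0,0],[0,0,0,0,0,0],[0,0,0,0,0,0]]]' -0.2
python3 -m creep '[[[0,0,25,0,0,0],[0,0,35,0,0,0],[-10,20,35,0,0,0],[-30,20,30,0,0,0],[-30,20,20,0,0,0]]]'
python3 - <<'E'
from h import *
go(.6705,-.111,.267,np.pi)
d=viewer.read_camera("side");t=viewer.read_camera("top");cv2.imwrite("pics/t5.png",t);cv2.imwrite("pics/d5.png",d)
c=np.zeros((600,800,3),np.uint8)
c[:375,:400]=cv2.resize(d[135:285,230:390],None,fx=2.5,fy=2.5,interpolation=cv2.INTER_CUBIC)
c[:572,402:798]=cv2.resize(t[145:275,335:425],None,fx=4.4,fy=4.4,interpolation=cv2.INTER_CUBIC)
cv2.imwrite("pics/c5.png",c)
E
```

```text
time: 21.03
tool_pos: [0.7215, -0.0123, 0.3356]
tool_rot: [-3.134, 0.001, 1.574]
contact_force: [-0.5, 0.5, -1.2]
opening: 0.0433
time: 21.45
tool_pos: [0.653, 0.0427, 0.4742]
tool_rot: [-3.12, 0.001, 1.567]
contact_force: [0.6, 0.9, 0.6]
opening: 0.0552
t 21.45 gp [0.6496 0.0425 0.3152] shift [  17.5 -153.7  -48.2] turn [ 1.   -0.91 90.24] F [0.6 0.9 0.6] open 0.0552
```

View pics/c5.png

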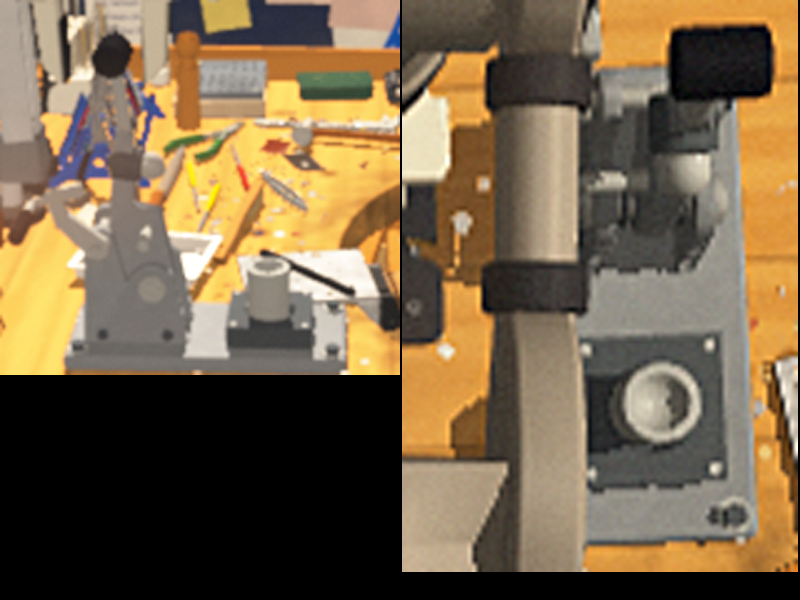

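The side crop shows the catch thrown to the rear and the lever still upright with its drum at (112,55). The hollow die sits in the nest. Next I turn back and go over the drum.

```bash
python3 -m creep '[[[0,-8,8,1,-0.9,6.5],[0,-10,6,0,0,7],[0,-12,0,0,0,7],[0,-12,0,0,0,7],[0,-12,0,0,0,7]]]' -1 40
python3 -m creep '[[[0,-12,0,0,0,7],[0,-12,0,0,0,7],[0,-12,0,0,0,7],[0,-12,0,0,0,7],[0,-12,0,0,0,7]]]'
python3 -m creep '[[[0,-12,0,0,0,7],[0,-12,0,0,0,7],[5,-15,0,0,0,7],[0,0,0,0,0,0]]]'
python3 -c "
from h import *
go(.6705,-.111,.267,np.pi)"
```

```text
time: 21.97
tool_pos: [0.6477, -0.0063, 0.4973]
tool_rot: [3.134, -0.014, 2.19]
contact_force: [-0.1, -0.5, 0.1]
opening: 0.0839
time: 22.38
tool_pos: [0.6474, -0.0709, 0.4966]
tool_rot: [3.135, -0.015, 2.815]
contact_force: [0.0, -0.0, -0.1]
opening: 0.0919
time: 22.72
tool_pos: [0.6522, -0.1155, 0.4953]
tool_rot: [3.136, -0.016, -3.09]
contact_force: [0.4, -0.2, -1.2]
opening: 0.0918
t 22.72 gp [ 0.6496 -0.1147  0.3363] shift [ 18.3   4.5 -69.3] turn [-0.28 -0.93 -2.96] F [ 0.4 -0.2 -1.2] open 0.0918
```

```bash
python3 -m creep '[[[18,4,-20,-0.3,-0.9,-3],[0,0,-25,0,0,0],[0,0,-20,0,0,0],[0,0,0,0,0,0]]]'
python3 -c "
from h import *
go(.6705,-.111,.266,np.pi)"
```

```text
time: 23.05
tool_pos: [0.6703, -0.1127, 0.4289]
tool_rot: [-3.141, 0.004, 3.126]
contact_force: [-1.4, 0.8, -0.6]
opening: 0.0918
t 23.05 gp [ 0.6709 -0.1129  0.2699] shift [ 0.2  1.7 -3.9] turn [0.06 0.21 0.89] F [-1.4  0.8 -0.6] open 0.0918
```

```bash
python3 -m creep '[[[0,2,-4,0,0.2,0.9],[0,0,-1,0,0,0],[0,0,0,0,0,0],[0,0,0,0,0,0],[0,0,0,0,0,0]]]' 1 20
python3 -m creep '[[[0,0,0,0,0,0],[0,0,0,0,0,0],[0,0,0,0,0,0],[0,0,0,0,0,0],[0,0,0,0,0,0]]]'
python3 -c "
from h import *
go(.6705,-.111,.266,np.pi)"
```

```text
time: 23.47
tool_pos: [0.6703, -0.1098, 0.4271]
tool_rot: [-3.14, 0.003, 3.14]
contact_force: [-0.0, 0.6, 0.1]
opening: 0.0629
time: 23.88
tool_pos: [0.6702, -0.1102, 0.4299]
tool_rot: [-3.138, 0.007, 3.14]
contact_force: [-0.1, 1.4, -1.0]
opening: 0.038
t 23.88 gp [ 0.6713 -0.1108  0.2709] shift [ 0.3 -0.8 -4.9] turn [0.21 0.42 0.12] F [-0.1  1.4 -1. ] open 0.0380
```

```bash
cat >> h.py <<'E'
def arc():
    s=robot.observe(); A=R.from_euler("xyz",s["tool_rot"]); p=s["tool_pos"]+A.apply([0,0,.159])
    dx,dz=.642-p[0],p[2]-.069; print("theta %.3f r %.4f gp %s F %s open %.4f turn %s"%(np.arctan2(dx,dz)+.142,np.hypot(dx,dz),p.round(4),s["contact_force"].round(1),s["opening"],np.degrees((R.from_euler("xyz",[np.pi,0,np.pi])*A.inv()).as_rotvec()).round(2)))
E
python3 -m creep '[[[-12,0,1,0,0,0],[-20,0,1,0,0,0],[-20,0,-1,0,0,0]]]' 1 30; python3 -c "from h import *;arc()"
```

```text
time: 24.13
tool_pos: [0.6211, -0.1105, 0.4313]
tool_rot: [-3.137, 0.021, 3.141]
contact_force: [5.4, -3.3, -2.3]
opening: 0.0378
theta 0.228 r 0.2041 gp [ 0.6244 -0.1113  0.2724] F [ 5.4 -3.3 -2.3] open 0.0378 turn [0.29 1.21 0.02]
```

```bash
python3 -m creep '[[[-20,0,-3,0.2,0.5,0],[-20,0,-4,0,0.3,0],[-19,0,-6,0,0.3,0],[-19,0,-8,0,0,0],[-18,0,-10,0,0,0]]]'; python3 -c "from h import *;arc()"
```

```text
time: 24.55
tool_pos: [0.5253, -0.1116, 0.4007]
tool_rot: [-3.135, 0.026, -3.141]
contact_force: [8.8, -2.1, -4.1]
opening: 0.0378
theta 0.719 r 0.2062 gp [ 0.5295 -0.1126  0.2418] F [ 8.8 -2.1 -4.1] open 0.0378 turn [ 0.36  1.5  -0.01]
```

```bash
python3 -m creep '[[[-17,0,-13,0.2,0.6,0],[-15,0,-14,0.2,0.6,0],[-14,0,-15,0,0.4,0],[-13,0,-16,0,0.3,0]]]'; python3 -c "from h import *;arc()"
```

```text
time: 24.88
tool_pos: [0.4675, -0.1124, 0.3467]
tool_rot: [-3.136, 0.021, 3.141]
contact_force: [10.1, 2.0, -0.6]
opening: 0.0379
theta 1.106 r 0.2083 gp [ 0.4709 -0.1134  0.1878] F [10.1  2.  -0.6] open 0.0379 turn [0.34 1.21 0.05]
```

```bash
python3 -m creep '[[[-7,0,-17,0.2,0.5,0],[-6,0,-18,0,0.4,0]]]'; python3 -c "from h import *;arc()"
```

```text
time: 25.05
tool_pos: [0.4522, -0.1127, 0.3133]
tool_rot: [-3.136, 0.006, 3.141]
contact_force: [-6.0, 0.2, 8.2]
opening: 0.038
theta 1.289 r 0.2073 gp [ 0.4531 -0.1136  0.1543] F [-6.   0.2  8.2] open 0.0380 turn [0.31 0.34 0.01]
```

```bash
python3 -m creep '[[[-6,0,-13,0.2,0.2,0],[-3,0,-12,0,0,0]]]'; python3 -c "from h import *;arc()"
```

```text
time: 25.22
tool_pos: [0.4424, -0.1131, 0.2887]
tool_rot: [-3.138, 0.006, 3.141]
contact_force: [-7.6, 0.3, 8.9]
opening: 0.0378
theta 1.416 r 0.2078 gp [ 0.4433 -0.1137  0.1297] F [-7.6  0.3  8.9] open 0.0378 turn [0.22 0.32 0.01]
```

```bash
python3 -m creep '[[[-2,0,-8,0,0,0],[0,0,-5,0,0,0],[0,0,0,0,0,0]]]' 1 40; python3 -c "from h import *;arc()"
```

```text
time: 25.47
tool_pos: [0.4388, -0.1132, 0.2756]
tool_rot: [-3.138, 0.004, 3.141]
contact_force: [1.7, 1.9, 6.6]
opening: 0.0379
theta 1.482 r 0.2081 gp [ 0.4394 -0.1138  0.1166] F [1.7 1.9 6.6] open 0.0379 turn [0.23 0.24 0.02]
```

```bash
python3 -m creep '[[[0,0,-4,0,0,0],[0,0,0,0,0,0],[0,0,0,0,0,0]]]'; python3 -c "from h import *;arc()"
```

```text
time: 25.72
tool_pos: [0.4383, -0.1131, 0.274]
tool_rot: [-3.137, 0.005, -3.141]
contact_force: [-1.4, 1.1, 7.4]
opening: 0.0377
theta 1.490 r 0.2080 gp [ 0.4392 -0.1138  0.115 ] F [-1.4  1.1  7.4] open 0.0377 turn [ 0.26  0.3  -0.01]
```

```bash
python3 -m creep '[[[0,0,0,0,0,0],[0,0,0,0,0,0],[0,0,0,0,0,0]]]'; python3 - <<'E'
from h import *
arc()
F=[]
for n in("side","top","top","top"):
    i=viewer.read_camera(n); cv2.imwrite(f"pics/{n}6.png",i); F.append(robot.observe()["contact_force"])
print(np.mean(F,0)); arc()
d=cv2.imread("pics/side6.png");t=cv2.imread("pics/top6.png")
c=np.zeros((600,800,3),np.uint8)
c[:,:]=cv2.resize(d[180:300,230:390],(800,600),interpolation=cv2.INTER_CUBIC)
cv2.imwrite("pics/c6.png",c)
E
```

```text
time: 25.97
tool_pos: [0.4385, -0.1129, 0.2763]
tool_rot: [-3.136, 0.007, -3.141]
contact_force: [-0.3, 0.5, 4.3]
opening: 0.0377
theta 1.479 r 0.2080 gp [ 0.4397 -0.1138  0.1173] F [-0.3  0.5  4.3] open 0.0377 turn [ 0.3   0.43 -0.04]
[-0.74143934  0.33574751  4.94279988]
theta 1.480 r 0.2080 gp [ 0.4396 -0.1138  0.1169] F [-1.2  0.8  5.8] open 0.0375 turn [ 0.29  0.41 -0.03]
```

View pics/c6.png

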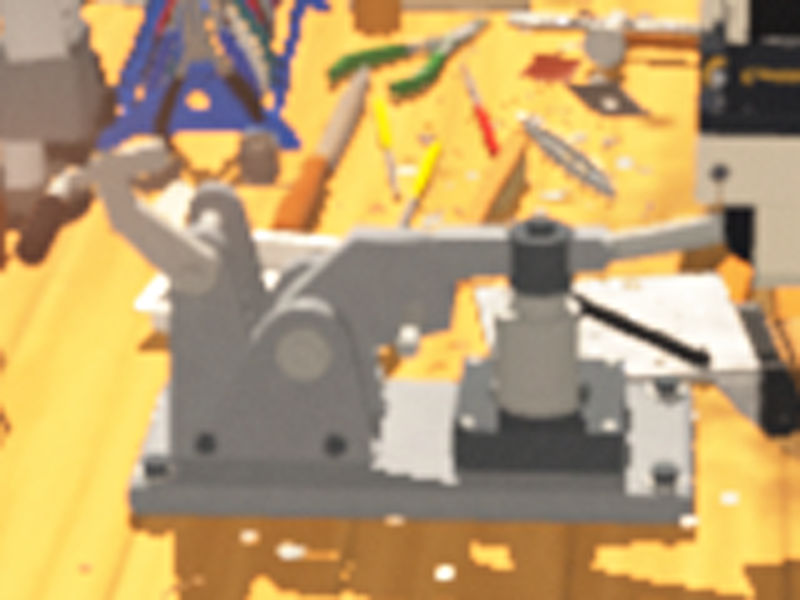

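The punch stands on the hollow die and the catch is thrown back, but at 5 N the press is still light. Zero rows let it creep up, so I press further and end on a downward row.

```bash
python3 -m creep '[[[0,0,-5,0,0,0],[0,0,-4,0,0,0],[0,0,-4,0,0,0]]]'; python3 -c "from h import *;arc()"
```

```text
time: 26.42
tool_pos: [0.4366, -0.113, 0.264]
tool_rot: [-3.136, 0.003, -3.14]
contact_force: [-7.1, 0.5, 14.4]
opening: 0.038
theta 1.539 r 0.2081 gp [ 0.4371 -0.1138  0.105 ] F [-7.1  0.5 14.4] open 0.0380 turn [ 0.32  0.15 -0.09]
```

```bash
cat > hold.py <<'E'
from h import *
F=[];Z=[]
for k in range(12):
    viewer.read_camera("side"); s=robot.observe(); F.append(s["contact_force"]);Z.append(s["tool_pos"][2])
print(np.mean(F[4:],0).round(1),np.std(F[4:],0).round(1),np.round(Z,4)); arc()
E
python3 hold.py
```

```text
[-7.2  0.1 13.3] [0.3 0.3 0.2] [0.2635 0.2638 0.264  0.2641 0.2641 0.2641 0.2641 0.2641 0.2641 0.2641
 0.2642 0.2641]
theta 1.538 r 0.2080 gp [ 0.4371 -0.1138  0.1051] F [-7.3 -0.4 13.5] open 0.0377 turn [ 0.32  0.16 -0.09]
```

```bash
python3 - <<'E'
from h import *
d=viewer.read_camera("side");t=viewer.read_camera("top")
c=np.zeros((500,800,3),np.uint8);c[:400,:400]=cv2.resize(t[205:305,220:320],(400,400),interpolation=cv2.INTER_CUBIC)
c[:283,400:]=cv2.resize(d[300:385,290:410],(400,283),interpolation=cv2.INTER_CUBIC);cv2.imwrite("pics/c7.png",c)
E
```

```text
(no output)
```

View pics/c7.png

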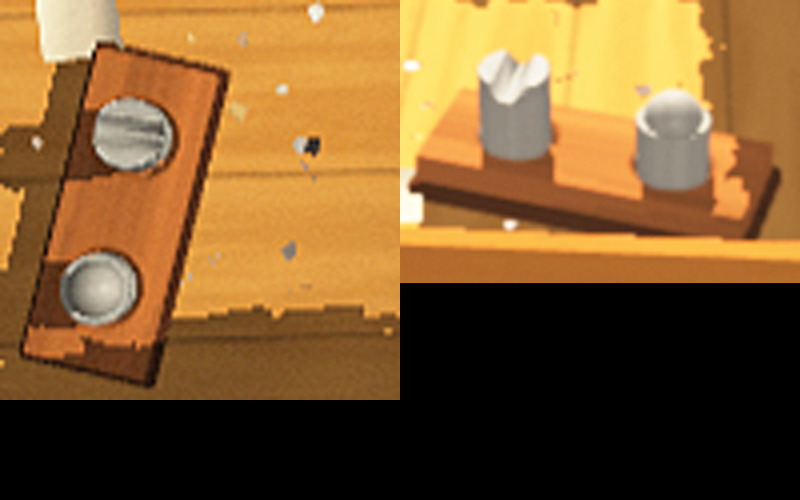

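The grooved die stands upright and sunk in the far pocket (crop 133,133). The domed die is undisturbed at (100,288). I hand in.

```bash
python3 -c "
from h import *
arc(); print(robot.hand_in())"
```

```text
theta 1.538 r 0.2081 gp [ 0.4371 -0.1138  0.1051] F [-8.1 -0.3 13.4] open 0.0379 turn [ 0.31  0.16 -0.09]
the job is handed in; nothing more can be done
None
```

The dies are exchanged, the catch is flipped back, and the job was handed in with the gripper still holding the lever down; `hand_in` reported no verdict. I parked the hollow die on the bench, set the grooved die in its pocket and the hollow die in the nest. Only then did I flip the catch back and pull the lever down.

**Last checks:**
- **Dies:** pictures show the grooved die upright and sunk in the far pocket, the domed die in place and the hollow die in the nest. The measured foot heights matched both floors to about 0.5 mm. Seating the hollow die took a brief 25 N push with about 11 N sideways, gone after easing back.
- **Catch:** I estimated about 1.54 rad from the arc the grip travelled when I let go. The picture shows it thrown to the rear.
- **Lever:** it was steady at an estimated 1.53 rad, the upper end of the cushion range. About 13 N on the hand suggests roughly 11 N at the punch.
- **Not settled:** the fitted lever radius came out about 4 mm larger than expected, so the lever angle is only approximate. The punch force is inferred, not measured. I did not look at the cuff or the magnifier at the end, though the arm was never low near them.

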